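# Flip the hold-down frame over a grater and lock it with the cam lever

## Task

The copper grater lies ready in its punching jig: with your fingertips, push the raised aluminium hold-down frame over until it lies flat on the grater, without letting it slam, and then push the red-knobbed cam lever over towards the frame as far as it goes, to lock it down. Only push - take nothing between the fingers and lift nothing - and leave the grater and the tools and jars around the jig where they are.

Things in the scene. Friction and masses are not known exactly. Their poses are not given: they have to be found in the camera images.
- jig: Punching jig: pale wood board, 230 mm along x, 264 mm along y (y = -152 to 112 mm), 24 mm high, leather pad on it (to 28 mm). Fixed; its place and yaw differ. Origin on the bench below the middle of the grater's blade; x points away from the robot (the tang points to -x), y left to the frame's hinge, z up. Hinge axis parallel to x at y 88, z 36.5 mm; lever pivot axis the same at y -113, z 50.5 mm.
- frame_hinge (a point): Middle of the frame's hinge axis; its axes turn with the frame: x along the hinge, -y to the free edge, z out of the face that is on top when closed. The frame is a window of aluminium bars 28 mm wide, 8 mm thick (faces at z = +4 and -4 mm), 192 mm along the hinge, free edge 166 mm from the axis; a 40 mm wide tongue in the middle of that edge reaches to 189 mm.
- frame_edge (a point): Middle of the frame's free bar (the bar farthest from the hinge), on the face that is on top when closed; 152 mm from the hinge axis.
- hold_frame (a joint): Angle of the hold-down frame, rad: 0 = closed, flat on the grater; 1.57 = upright; it starts leaning back outwards (over the jig's +y side) at 1.75 to 2.0; stop at 2.02. The hinge is stiff: the frame stays at any angle where it is left and takes about 1 to 6 N at the free bar to swing.
- lever_pivot (a point): The cam lever's pivot (in the jig at x = 0, y = -113, z = 50.5 mm), in a dark steel clevis post outside the frame's tongue.
- lever_knob (a point): Centre of the red ball knob, 24 mm across, on the end of the cam lever's 10 mm steel rod, 95 mm from the pivot axis.
- cam_lever (a joint): Angle of the cam lever, rad: 0 = open, handle leaning outwards (jig's -y), 45 degrees above level; 0.785 = upright; 1.48 = fully over at its stop, leaning inwards over the frame about 40 degrees past upright, the cam on the tongue. It starts at 0 to 0.2, stays where it is left and takes about 1 to 3 N at the knob.
- grater_mid (a point): Middle of the copper grater's blade, half-way through its thickness; a loose 4 mm plate, blade 156 mm long and 112 to 128 mm wide with a 26 mm wide tang, 250 mm over all, lying on the leather (top at z = 32 mm) between four short locating pins.
- jar_mid (a point): Bystander: black ink jar, 60 mm across, 62 mm high; point at its centre.
- hammer_grip (a point): Bystander: hammer lying on the bench, 240 mm long; point on its handle.
- tin_mid (a point): Bystander: flat metal tin, 124 x 74 x 26 mm; point at its centre.
- punch_mid (a point): Bystander: dark wooden block, 50 x 100 x 35 mm, with four steel punches standing in it to 85 mm; point 30 mm above the bench in its middle.

How it is judged (in metres and radians):
On the way, in this order (a step that is already met when the one before it is completed fails the run):
1. the hold-down frame lies flat on the grater, the lever still open (value of joint hold_frame below 0.06 rad and value of joint cam_lever below 0.5 rad), for 0.2 s.
2. the cam lever is fully over (value of joint cam_lever above 1.36 rad and value of joint hold_frame below 0.06 rad), for 0.2 s.
At the end, for the whole second after the job is handed in: The frame lies flat on the grater (within 0.06 rad of closed), the cam lever is fully over (within 0.12 rad of its stop, 1.36 or more), the grater is within 6 mm and the bystanders within 15 mm of where they began (all of step 2 and distance of grater_mid from where it was at the start of the episode below 0.006 m and distance of each of jar_mid, hammer_grip, tin_mid, punch_mid from where it was at the start of the episode below 0.015 m); the robot touches nothing.
It fails at once if the frame slams down (closes faster than 3.5 rad/s) (velocity of joint hold_frame below -3.5 rad/s).
It fails at once if the cam lever is thrown while the frame is still up (the cam would block the tongue) (value of joint cam_lever above 0.6 rad and value of joint hold_frame above 0.1 rad).
It fails at once if the lever's knob or a bar of the frame is taken between the fingers (distance between the grasp point and lever_knob below 0.01 m or (z of the grasp point in the frame of frame_hinge between -0.004 and 0.004 m and y of the grasp point in the frame of frame_hinge between -0.189 and -0.14 m and x of the grasp point in the frame of frame_hinge between -0.096 and 0.096 m) or (z of the grasp point in the frame of frame_hinge between -0.004 and 0.004 m and y of the grasp point in the frame of frame_hinge between -0.166 and -0.01 m and x of the grasp point in the frame of frame_hinge between 0.068 and 0.096 m) or (z of the grasp point in the frame of frame_hinge between -0.004 and 0.004 m and y of the grasp point in the frame of frame_hinge between -0.166 and -0.01 m and x of the grasp point in the frame of frame_hinge between -0.096 and -0.068 m)).
It fails at once if the grater is shifted or lifted by more than 10 mm (distance of grater_mid from where it was at the start of the episode above 0.01 m).
It fails at once if a bystander is shifted or lifted by more than 20 mm (distance of any of jar_mid, hammer_grip, tin_mid, punch_mid from where it was at the start of the episode above 0.02 m).
It also fails if it takes over 51 s, if anything falls off the work surface, if the arm or the gripper's body presses on something with over 40 N, if the wrist force passes 120 N, or if a joint passes its speed limit or range.

## Robot

A 6-joint arm with a two-finger parallel gripper is mounted at the origin on the work surface. World frame = base frame: x ahead of the robot, y to its left, z up, the work surface at z = 0. Lengths are in mm, angles in degrees, forces in N, time in s.
With the tool pointing down it reaches from about 350 to 850 mm from the base axis. Payload 8.1 kg.
Tool frame: the origin (TCP) lies between the finger pads; the fingertips stand 22 mm ahead of it and the grasp point (between the pads) lies 3 mm ahead of it; z points along the fingers, y is the line along which they close (so a half turn about z gives the same grasp; the last joint's range is limited). The gripper opens to 85 mm and grips with 20 to 120 N. Pads are 22 mm wide; open, the fingers measure 114 mm over their backs; the gripper's body (76 mm by 85 mm) begins 54 mm behind the grasp point. The pads swing forward as they close: fully open they stand 13 mm farther back than shut.
Start: joints at [59.164, 7.471, 85.268, -0, 87.261, -4.893], TCP at [262.471, 539.55, 253.292] pointing down, gripper open.
Joint ranges: [-169.43, 169.43], [-51.17, 129.36], [1.28, 143.12], [-76.62, 256.62], [0, 156.53], [-152.29, 152.29]. Speed limits (degrees/s): [136.94, 136.94, 159.86, 180, 180, 180].

## Interface

Orientations are given as [roll, pitch, yaw] about the fixed x, y, z axes, in that order (R = Rz(yaw) Ry(pitch) Rx(roll)).
In Python, from bench import r, vision gives the robot as it stands.
- The arm moves only by the tool step_arm, never from a script. Its argument "targets" is a list that holds one entry, the list of rows, each a list of 6 numbers: the shift along the world's x, y, z in mm, then the turn, a rotation vector about the world's x, y, z in rad. In form: [[[x, y, z, rx, ry, rz], ...]]. A call has 1 to 12 rows; each row is the pose to reach, as a shift and turn from the pose commanded when the call began; what a row does not reach only later rows make up. A row lasts 1/12 s, in which the tool goes at most 41.7 mm and 7.16 degrees, less where a joint would pass 70% of its speed; a pose out of reach is approached as far as the arm can. A call with a gripper value outside its range is refused whole. "fingers" is the gripper's target within -1 to 1 (shut at 1, half-way at 0, fully open at -1), set as the call begins (left out, the last holds). The fingers move at their own pace and stop on an object; "newtons" is the grip in N (left out, the last holds). Time passes only in rows, so rows that repeat a pose let the fingers close. It gives the time, the measured TCP pose, the force, the opening and the grip force at its end, in the units of the state.
- r.sense(): the state, without advancing time (a new reading comes with each control period).
- vision.snapshot(name): name is "scene" or "top"; returns a dict with "img" (400x640x3 uint8, blue, green, red), "mtx" (3x3 intrinsics, pixels), "eye" and "attitude" of the camera in the world. Camera axes: x right, y up, looking along -z (the intrinsics and any distortion apply to the point x, -y, -z); pixel columns grow to the right and rows downward; lengths in mm; the calibration is good to about 2 mm. A picture is of the moment at which its call begins. There is no depth.
- r.hand_in(): hands the job in; it is judged then, once.
The state is a dict: "time": time; "joint_pos": joint angles; "qd": joint speeds; "joint_efforts": joint torques, N m; "tool_pos": TCP position; "tcp_rot": TCP orientation; "ft_force": force on the tool from outside, world axes, zero at the start; "wrist_torque": the same for the moment, N m; "finger_gap": finger opening in mm; "grip_force": force on a finger pad.
Only numpy, scipy, OpenCV 4.12 (cv2) and the standard library are available. Lean on these libraries where they do the work, as an engineer would, in place of code of your own. Each camera call takes 0.05 s, during which the arm holds its last target. There are 200 camera calls.

## Working session

There is one attempt and no reset: what is moved stays moved. The work goes in short steps, Python scripts to look and compute and a tool call to move; the robot and the scene stay as the last step left them, time stands still between calls to the robot, and variables do not carry over. Pictures are saved under pics/ and viewed, at most 10 in all, crops included, and the job is handed in when it is done.

Besides the shell and the picture viewer there is one more tool, called as name(argument=value, ...), one argument or row to a line, values as JSON. step_arm: Moves the arm, as the interface text tells. Its arguments: {"type":"object","properties":{"targets":{"type":"array"},"fingers":{"type":"number"},"newtons":{"type":"number"}},"required":["targets"]}

```bash
mkdir -p pics
cat > h.py <<'E'
import numpy as np, cv2
from bench import r, vision
from scipy.spatial.transform import Rotation as R
E
python3 - <<'E'
from h import *
import pickle
for n in("scene","top"):
    s=vision.snapshot(n); cv2.imwrite(f"pics/{n}0.png",s["img"]); print(n,s["mtx"],s["eye"],s["attitude"],s.keys())
    pickle.dump(s,open(n+".pkl","wb"))
print(r.sense())
E
```

```text
scene [[443.40915439   0.         323.52650718]
 [  0.         443.40915439 208.28084232]
 [  0.           0.           1.        ]] [1351.92841706  572.82023209  773.08851223] [ 55.50152932   0.42600658 124.5851087 ] dict_keys(['img', 'mtx', 'eye', 'attitude'])
top [[375.40026727   0.         319.96759452]
 [  0.         375.40026727 205.22899718]
 [  0.           0.           1.        ]] [ 363.28306014   10.59988731 1021.80440826] [  8.54803135   0.96082012 -90.14007465] dict_keys(['img', 'mtx', 'eye', 'attitude'])
{'time': 0.1, 'joint_pos': array([ 5.91629393e+01,  7.51054332e+00,  8.53238256e+01,  3.99971683e-04,
        8.72624579e+01, -4.89491501e+00]), 'qd': array([ 0.07305355,  0.04807398, -0.15248523, -0.02153399, -0.00710235,
        0.01486157]), 'joint_efforts': array([ 9.75155090e-04, -5.70946956e+01, -5.01942158e+01, -1.82032986e-04,
        7.98719237e-03, -3.16452520e-05]), 'tool_pos': array([262.23279501, 539.14129858, 252.34425571]), 'tcp_rot': array([-1.79903560e+02, -8.66010516e-03,  1.54057828e+02]), 'ft_force': array([-1.24214637, -0.52200764,  0.59421989]), 'wrist_torque': array([ 0.0006014 , -0.0641945 , -0.00307478]), 'grip_force': 0.0, 'finger_gap': 85.5361161002625}
```

View pics/scene0.png

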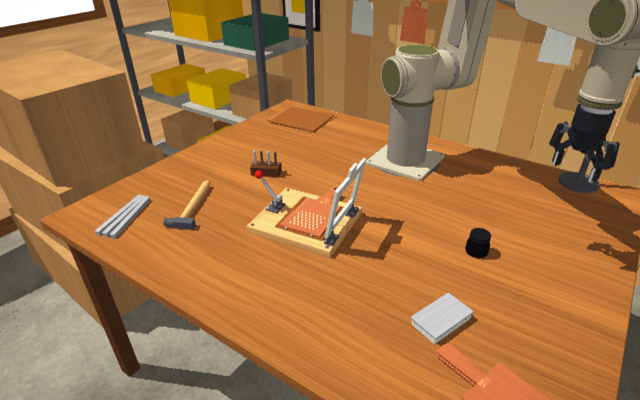

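View pics/top0.png

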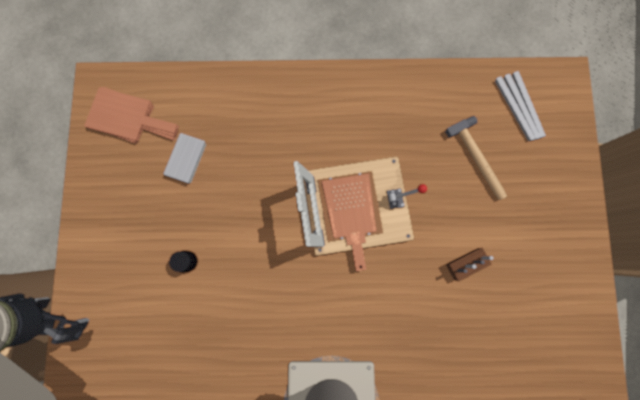

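The scene view shows the jig at about (305,220) px, with the frame raised and the knob at (259,174). In the top view the board spans about (312..412,158..255), the knob is at (422,188) and the punches at (470,264). I'll enlarge both.

Run:
```python
from h import *
a=cv2.imread("pics/top0.png")[145:285,260:440]; cv2.imwrite("pics/topc.png",cv2.resize(a,None,fx=4.4,fy=4.2857,interpolation=cv2.INTER_CUBIC)[:600,:792])
a=cv2.imread("pics/scene0.png")[145:265,240:400]; cv2.imwrite("pics/scenec.png",cv2.resize(a,None,fx=5,fy=5,interpolation=cv2.INTER_CUBIC))
```

```text
(no output)
```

View pics/topc.png

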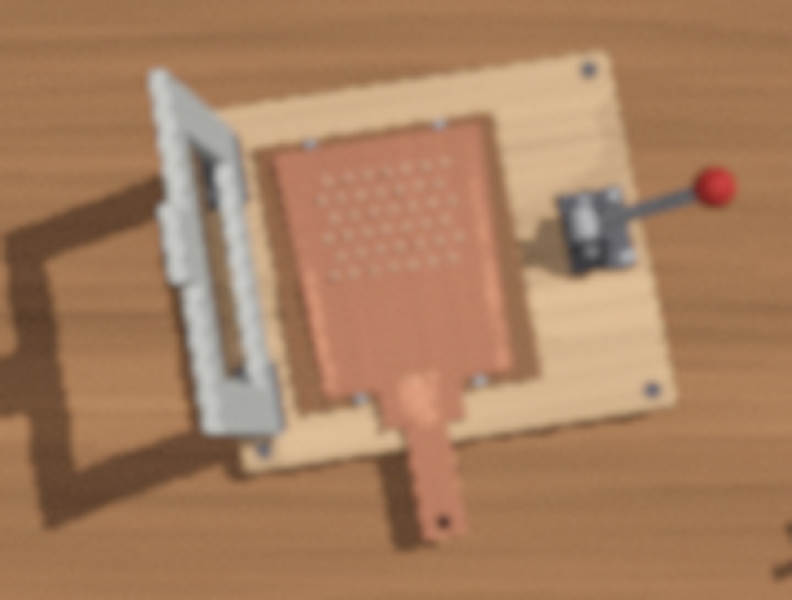

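View pics/scenec.png

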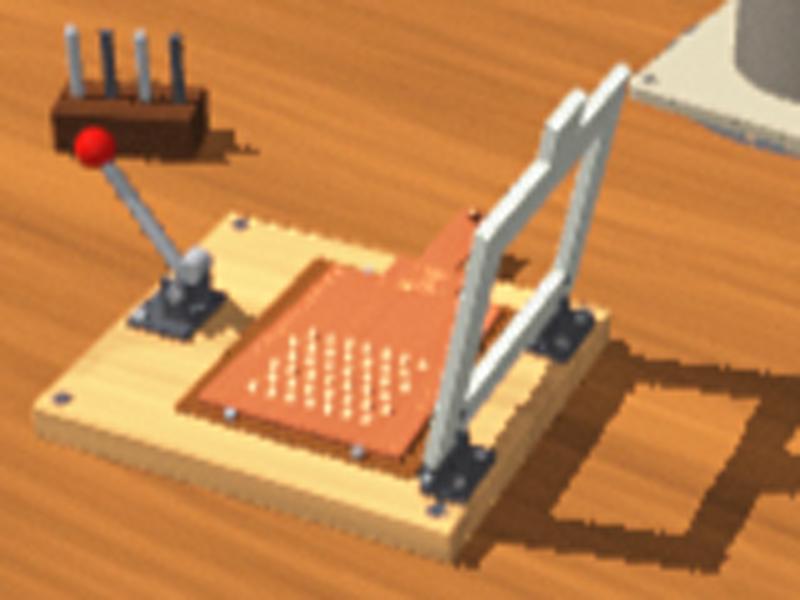

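```bash
cat >> h.py <<'E'
def proj(s,P):
    A=R.from_euler('xyz',s["attitude"],degrees=True).as_matrix()
    c=(np.atleast_2d(P)-s["eye"])@A
    K=s["mtx"]; return np.c_[K[0,2]+K[0,0]*c[:,0]/-c[:,2], K[1,2]-K[1,1]*c[:,1]/-c[:,2]]
def frame(p,x,yl,zl):  # point in hinge frame -> jig
    a=p[3]; return [x,88+yl*np.cos(a)-zl*np.sin(a),36.5-yl*np.sin(a)+zl*np.cos(a)]
def knob(p): e=np.pi/4+p[4]; return [0,-113-95*np.cos(e),50.5+95*np.sin(e)]
def world(p,q): return R.from_euler('z',p[2]).apply(q)+[p[0],p[1],0]
E
cat > fit.py <<'E'
from h import *
import pickle
from scipy.optimize import least_squares
T=pickle.load(open("top.pkl","rb"));S=pickle.load(open("scene.pkl","rb"))
def model(p):
    t=[[115,-152,24],[-115,-152,24],[-115,112,24],knob(p),frame(p,96,-166,0),frame(p,-96,-166,0)]
    s=[[115,112,24],[115,-152,24],[-115,-152,24],[-115,112,24],knob(p),frame(p,96,-166,0),frame(p,-96,-166,0)]
    return np.r_[proj(T,world(p,np.array(t,float))),proj(S,world(p,np.array(s,float)))]
m=np.array([[608,55],[675,400],[243,472],[715,187],[155,72],[206,432]])/[4.4,4.2857]+[260,145]
m2=np.array([[452,537],[38,412],[232,215],[608,315],[95,147],[485,232],[625,68]])/5+[240,145]
M=np.r_[m,m2]-.4
f=least_squares(lambda p:(model(p)-M).ravel(),[380,-80,.15,1.85,.1],loss='soft_l1')
p=f.x;np.save("p.npy",p);print(p,np.degrees(p[2]));print((model(p)-M).round(1))
for n,q in dict(knob=knob(p),edge=frame(p,0,-152,4),edgeback=frame(p,0,-152,4),fpx=frame(p,96,-166,0),fmx=frame(p,-96,-166,0),tongue=frame(p,0,-189,0),pivot=[0,-113,50.5],hinge=[0,88,36.5]).items(): print(n,world(p,np.array(q,float)).round(1))
E
python3 fit.py
```

```text
[ 5.13039486e+02 -5.22027704e+01  1.53184224e-01  1.76535962e+00
  1.13845007e-01] 8.776809526188602
[[-0.4 -2. ]
 [ 0.5  0.8]
 [-0.  -0.3]
 [ 0.  -0.3]
 [-0.2 -1. ]
 [ 0.9 -0.6]
 [ 0.4 -1.1]
 [-1.2 -1.9]
 [ 0.3 -1.1]
 [ 1.7 -1.5]
 [ 0.2  0.2]
 [ 0.2  0.4]
 [ 1.2 -0.8]]
knob [ 539.3 -222.3  124.9]
edge [495.7  59.9 184.9]
edgeback [495.7  59.9 184.9]
fpx [589.6  81.1 199.4]
fmx [399.8  51.8 199.4]
tongue [494.   70.9 221.9]
pivot [ 530.3 -163.9   50.5]
hinge [499.6  34.8  36.5]
```

```bash
sed -i 's/88+yl\*np.cos(a)-zl\*np.sin(a)/88+yl*np.cos(a)+zl*np.sin(a)/' h.py
cat > plan.py <<'E'
from h import *
p=np.load("p.npy")
w=lambda y,z:world(p,np.array([0,y,z],float)).round(0)
print("pre",w(175,205))
for a in np.r_[1.95:0:-0.1,0]:
    q=frame([0,0,0,a],0,-150,4); print(round(a,2),w(q[1]+11,q[2]+22))
print("lever")
for e in np.r_[0:1.5:.1,1.48]:
    k=knob([0]*4+[e]); print(round(e,2),w(k[1]-23,k[2]-8+22))
E
python3 plan.py
```

```text
pre [486. 121. 205.]
1.95 [489. 104. 196.]
1.85 [491.  90. 202.]
1.75 [493.  76. 205.]
1.65 [496.  61. 208.]
1.55 [498.  47. 209.]
1.45 [500.  32. 208.]
1.35 [502.  17. 206.]
1.25 [505.   3. 202.]
1.15 [507. -11. 197.]
1.05 [509. -25. 191.]
0.95 [511. -37. 183.]
0.85 [513. -49. 174.]
0.75 [514. -60. 164.]
0.65 [516. -70. 152.]
0.55 [517. -79. 140.]
0.45 [518. -86. 127.]
0.35 [519. -92. 114.]
0.25 [520. -97.  99.]
0.15 [ 520. -100.   85.]
0.05 [ 521. -102.   70.]
0.0 [ 521. -103.   62.]
lever
0.0 [ 544. -253.  132.]
0.1 [ 543. -246.  138.]
0.2 [ 542. -238.  144.]
0.3 [ 541. -230.  149.]
0.4 [ 539. -222.  153.]
0.5 [ 538. -213.  156.]
0.6 [ 536. -204.  158.]
0.7 [ 535. -195.  159.]
0.8 [ 534. -185.  159.]
0.9 [ 532. -176.  159.]
1.0 [ 531. -167.  157.]
1.1 [ 529. -158.  155.]
1.2 [ 528. -149.  151.]
1.3 [ 527. -140.  147.]
1.4 [ 525. -132.  142.]
1.48 [ 525. -127.  137.]
```

step_arm(
  targets=[
    [[15, -38, -2, 0, 0, -0.08], [35, -72, -6, 0, 0, -0.16], [55, -108, -10, 0, 0, -0.24], [74, -144, -14, 0, 0, -0.32], [93, -180, -18, 0, 0, -0.4], [112, -215, -22, 0, 0, -0.48], [131, -250, -26, 0, 0, -0.57], [150, -286, -30, 0, 0, -0.66], [169, -320, -34, 0, 0, -0.75], [187, -350, -38, 0, 0, -0.83], [205, -380, -42, 0, 0, -0.9], [222, -405, -47, 0, 0, -0.965]],
  ],
  fingers=1,
  newtons=40,
)

```text
time: 1.1
tool_pos: [485.1, 132.2, 206.0]
tcp_rot: [-180.0, 0.0, 98.5]
ft_force: [-0.2, 0.2, 0.6]
finger_gap: 0.1
grip_force: 0.0
```

step_arm(
  targets=[
    [[3, -15, 0, 0, 0, 0], [5, -30, 0, 0, 0, 0], [7, -44, 0, 0, 0, 0], [9, -54, 0, 0, 0, 0], [10, -62, 1, 0, 0, 0], [11, -70, 2, 0, 0, 0], [12, -74, 2, 0, 0, 0], [12, -74, 2, 0, 0, 0]],
  ],
)

```text
time: 1.77
tool_pos: [496.5, 60.0, 208.3]
tcp_rot: [-180.0, 0.0, 98.7]
ft_force: [-0.4, 0.5, 0.1]
finger_gap: -0.1
grip_force: 0.0
```

Run:
```python
from h import *
a=vision.snapshot("scene")["img"][125:265,230:430]; a=cv2.resize(a,None,fx=4,fy=4,interpolation=cv2.INTER_CUBIC)
cv2.imwrite("pics/s1.png",a); print(r.sense()["ft_force"])
```

```text
[ 0.34761741 -0.05958241  0.45413238]
```

View pics/s1.png

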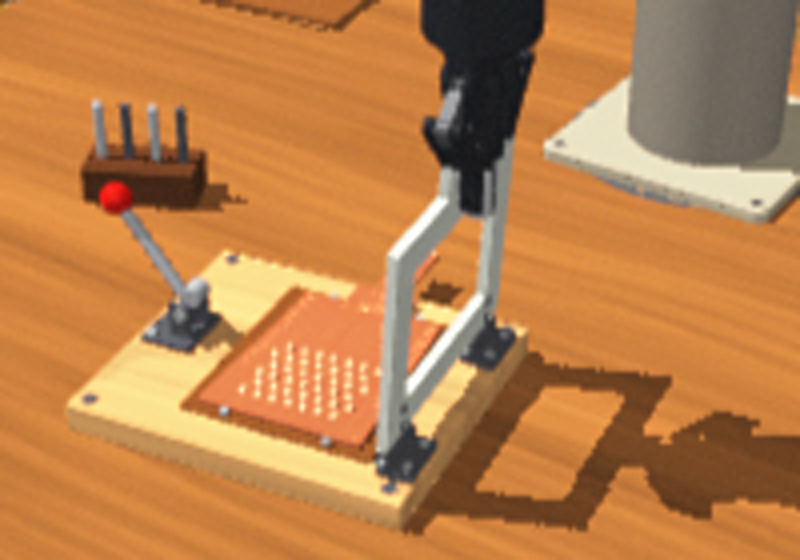

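The frame has swung to near upright, with the fingers behind the middle of its free bar at (475,200) px. I'll continue along the arc.

step_arm(
  targets=[
    [[2, -14, 1, 0, 0, 0], [4, -29, 0, 0, 0, 0], [6, -44, -2, 0, 0, 0], [8, -58, -6, 0, 0, 0], [10, -72, -11, 0, 0, 0], [12, -86, -17, 0, 0, 0], [14, -98, -25, 0, 0, 0], [16, -110, -34, 0, 0, 0], [18, -121, -44, 0, 0, 0], [19, -131, -56, 0, 0, 0], [20, -140, -68, 0, 0, 0], [20, -140, -68, 0, 0, 0]],
  ],
)

```text
time: 2.82
tool_pos: [514.5, -80.6, 136.4]
tcp_rot: [-179.7, -0.1, 98.7]
ft_force: [-0.3, -0.8, -0.4]
finger_gap: 0.2
grip_force: 0.0
```

step_arm(
  targets=[
    [[1, -7, -13, 0, 0, 0], [2, -13, -26, 0, 0, 0], [2, -16, -34, 0, 0, 0], [2, -18, -41, 0, 0, 0], [2, -20, -48, 0, 0, 0], [3, -21, -55, 0, 0, 0], [3, -22, -62, 0, 0, 0], [3, -22, -67, 0, 0, 0], [3, -22, -71, 0, 0, 0], [3, -22, -71, 0, 0, 0]],
  ],
)

```text
time: 3.65
tool_pos: [518.9, -101.2, 68.3]
tcp_rot: [-179.9, -0.0, 98.8]
ft_force: [0.5, -0.1, -0.3]
finger_gap: -0.2
grip_force: 0.0
```

step_arm(
  targets=[
    [[0, 0, -2, 0, 0, 0], [0, 0, -4, 0, 0, 0], [0, 0, -6, 0, 0, 0], [0, 0, -7, 0, 0, 0], [0, 0, -7, 0, 0, 0]],
  ],
)

```text
time: 4.07
tool_pos: [519.7, -101.5, 62.6]
tcp_rot: [180.0, 0.0, 98.8]
ft_force: [-1.1, -0.1, 1.0]
finger_gap: -0.0
grip_force: 0.7
```

Run:
```python
from h import *
a=vision.snapshot("scene")["img"][125:265,230:430]; a=cv2.resize(a,None,fx=4,fy=4,interpolation=cv2.INTER_CUBIC)
cv2.imwrite("pics/s2.png",a); print(r.sense()["ft_force"])
```

```text
[-0.86240056 -0.57253691  2.11227487]
```

View pics/s2.png

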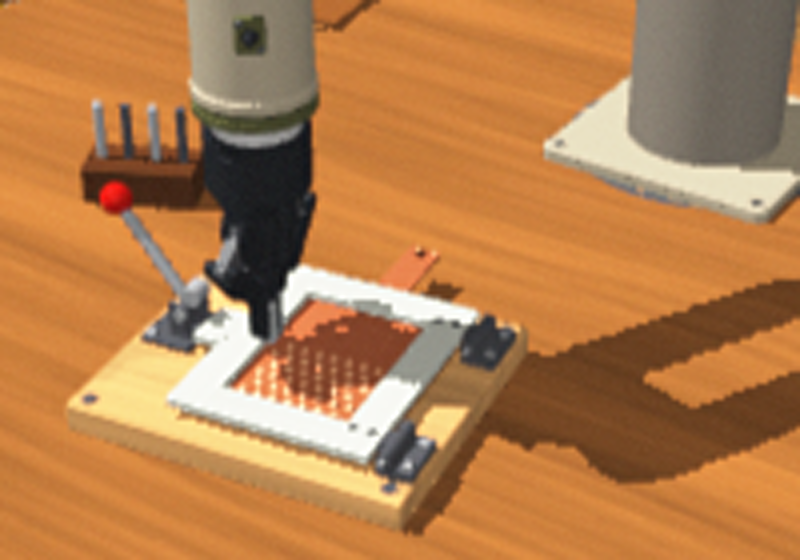

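The frame looks nearly flat, with the fingers on the inner part of the free bar at (267,335) px. I'll press until the force gets firm.

step_arm(
  targets=[
    [[0, 0, -1, 0, 0, 0], [0, 0, -2, 0, 0, 0], [0, 0, -3, 0, 0, 0], [0, 0, -3, 0, 0, 0], [0, 0, -3, 0, 0, 0]],
  ],
)

```text
time: 4.53
tool_pos: [520.0, -101.5, 62.2]
tcp_rot: [180.0, 0.0, 98.8]
ft_force: [-13.3, 3.1, 27.1]
finger_gap: 0.3
grip_force: 14.2
```

Firm at the predicted closed height (62 mm). Next I'll lift and go around outside the lever.

step_arm(
  targets=[
    [[0, 0, 0, 0, 0, 0], [0, 0, 10, 0, 0, 0], [0, 0, 45, 0, 0, 0], [0, 0, 85, 0, 0, 0], [0, 0, 120, 0, 0, 0], [3, -20, 142, 0, 0, 0], [9, -58, 142, 0, 0, 0], [15, -97, 142, 0, 0, 0], [21, -135, 142, 0, 0, 0], [28, -174, 142, 0, 0, 0], [28, -178, 142, 0, 0, 0], [28, -178, 130, 0, 0, 0]],
  ],
)

```text
time: 5.53
tool_pos: [548.4, -282.6, 191.1]
tcp_rot: [179.8, 0.2, 98.6]
ft_force: [0.4, 0.7, -0.1]
finger_gap: 0.4
grip_force: 0.0
```

step_arm(
  targets=[
    [[0, 0, -20, 0, 0, 0], [0, 0, -40, 0, 0, 0], [0, 0, -52, 0, 0, 0], [0, 0, -52, 0, 0, 0]],
  ],
)

```text
time: 5.87
tool_pos: [545.3, -276.8, 132.7]
tcp_rot: [-179.7, -0.3, 98.8]
ft_force: [-0.9, -0.5, -0.5]
finger_gap: 0.4
grip_force: 0.0
```

Run:
```python
from h import *
a=vision.snapshot("scene")["img"][125:265,230:430]; a=cv2.resize(a,None,fx=4,fy=4,interpolation=cv2.INTER_CUBIC)
b=vision.snapshot("top")["img"][145:285,340:480]; b=cv2.resize(b,None,fx=4,fy=4,interpolation=cv2.INTER_CUBIC)
cv2.imwrite("pics/s3.png",cv2.resize(np.hstack([a,b]),(800,329),interpolation=cv2.INTER_AREA)); print(r.sense()["ft_force"])
```

```text
[ 0.77778969 -0.4437581   1.27343323]
```

View pics/s3.png

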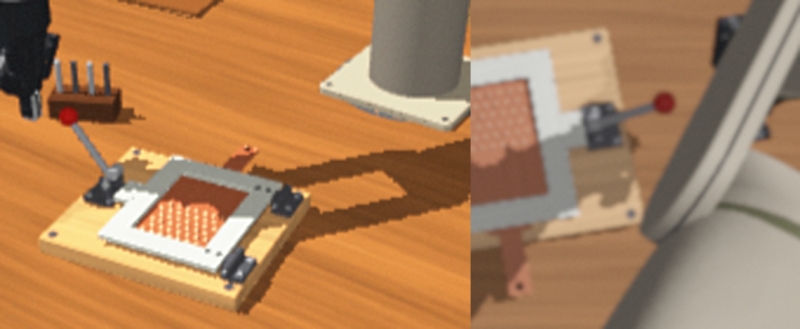

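The frame lies flat and the lever is still open, with the fingers outside the knob at (30,105) versus (68,117) px. Now I'll push the knob over along its arc.

step_arm(
  targets=[
    [[-2, 14, 0, 0, 0, 0], [-3, 26, 0, 0, 0, 0], [-4, 33, 2, 0, 0, 0], [-5, 41, 8, 0, 0, 0], [-6, 49, 13, 0, 0, 0], [-8, 57, 17, 0, 0, 0], [-9, 66, 20, 0, 0, 0], [-11, 75, 22, 0, 0, 0], [-12, 84, 23, 0, 0, 0], [-13, 94, 23, 0, 0, 0], [-15, 103, 23, 0, 0, 0], [-15, 103, 23, 0, 0, 0]],
  ],
)

```text
time: 6.97
tool_pos: [531.9, -174.2, 159.6]
tcp_rot: [-179.9, -0.1, 98.8]
ft_force: [-1.1, -0.0, -0.6]
finger_gap: -0.1
grip_force: 0.0
```

step_arm(
  targets=[
    [[-1, 9, -2, 0, 0, 0], [-3, 18, -4, 0, 0, 0], [-4, 27, -8, 0, 0, 0], [-5, 36, -12, 0, 0, 0], [-7, 44, -17, 0, 0, 0], [-7, 49, -22, 0, 0, 0], [-7, 49, -22, 0, 0, 0], [-7, 49, -22, 0, 0, 0]],
  ],
)

```text
time: 7.63
tool_pos: [525.0, -126.9, 137.4]
tcp_rot: [-179.9, -0.0, 98.8]
ft_force: [0.8, -0.5, -1.0]
finger_gap: -0.2
grip_force: 0.7
```

Run:
```python
from h import *
s=vision.snapshot("scene");a=s["img"][125:265,230:430]; a=cv2.resize(a,None,fx=4,fy=4,interpolation=cv2.INTER_CUBIC)
cv2.imwrite("pics/s4.png",a); print(r.sense()["ft_force"])
p=np.load("p.npy")
for e in (1.2,1.3,1.36,1.42,1.48): print(e,((proj(s,world(p,np.array(knob([0]*4+[e]))))-[230,125])*4).round())
```

```text
[-0.63815607 -1.19008345 -0.12462891]
1.2 [[231. 211.]]
1.3 [[242. 219.]]
1.36 [[248. 224.]]
1.42 [[254. 229.]]
1.48 [[260. 235.]]
```

View pics/s4.png

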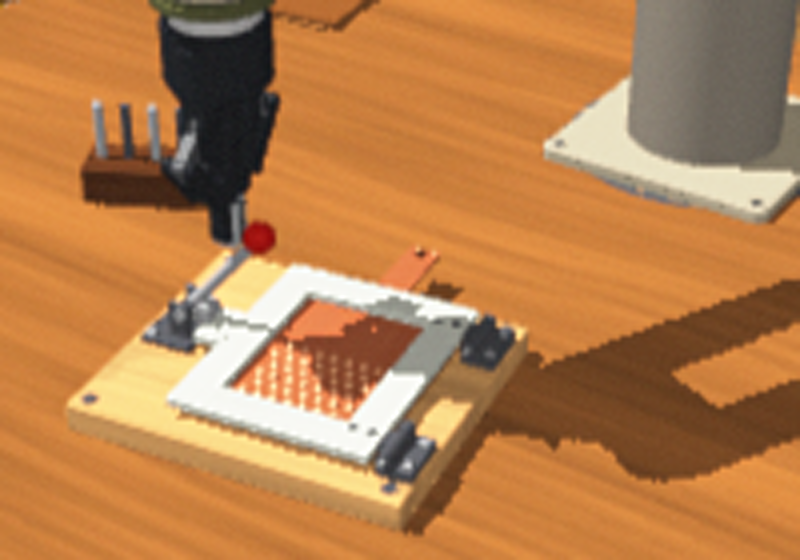

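The knob is at (259,237) px and the stop is predicted at (260,235). I'll push slightly more to feel the stop.

step_arm(
  targets=[
    [[0, 1, -1, 0, 0, 0], [0, 3, -1, 0, 0, 0], [-1, 4, -2, 0, 0, 0], [-1, 5, -2, 0, 0, 0], [-1, 5, -2, 0, 0, 0]],
  ],
)

```text
time: 8.1
tool_pos: [525.3, -126.1, 137.3]
tcp_rot: [179.9, 0.4, 98.7]
ft_force: [0.9, -17.3, -0.0]
finger_gap: -0.2
grip_force: 8.9
```

The stop is felt (17 N). I'll back off outward and up.

step_arm(
  targets=[
    [[1, -8, 2, 0, 0, 0], [3, -25, 10, 0, 0, 0], [6, -50, 40, 0, 0, 0], [8, -60, 75, 0, 0, 0], [8, -60, 110, 0, 0, 0], [8, -60, 130, 0, 0, 0], [8, -60, 130, 0, 0, 0], [8, -60, 130, 0, 0, 0], [8, -60, 130, 0, 0, 0]],
  ],
)

```text
time: 8.85
tool_pos: [532.1, -182.1, 265.2]
tcp_rot: [-179.9, -0.1, 98.8]
ft_force: [-0.4, 0.1, 0.1]
finger_gap: 0.0
grip_force: 0.0
```

Run:
```python
from h import *
a=vision.snapshot("scene")["img"]
cv2.imwrite("pics/s5.png",cv2.resize(a[100:350,120:500],None,fx=2.1,fy=2.1,interpolation=cv2.INTER_CUBIC)); print(r.sense()["ft_force"])
```

```text
[-0.85255559  0.13778264 -0.35342063]
```

View pics/s5.png

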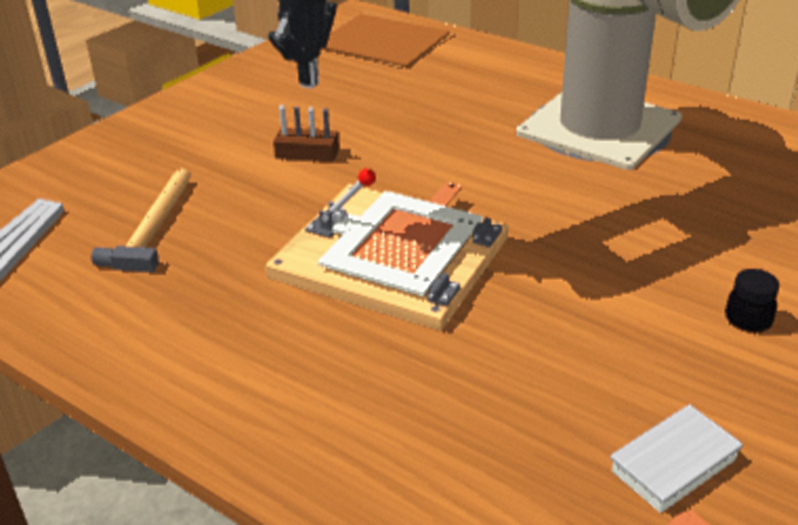

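The frame is flat, the lever is over with its knob at (367,177) px, the bystanders haven't moved and the arm is clear of everything.

```bash
python3 -c "
from h import *
print(r.hand_in())"
```

```text
the job is handed in; nothing more can be done
None
```

The frame lies flat on the grater, the cam lever is fully over against its stop, and the job is handed in after about 9 s of robot time; the hand-in gave no verdict.

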